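# Load an empty bobbin into the wick winder and hold the tailstock home

## Robot

A 6-joint arm with a two-finger parallel gripper is mounted at the origin on a cart in front of the work surface, level with it; the furniture and walls round the work are solid. World frame = base frame: x ahead of the robot, y to its left, z up, the work surface at z = 0. Lengths are in m, angles in rad, forces in N, time in s.
With the tool pointing down it reaches from about 0.3 to 0.875 m from the base axis. Payload 6.4 kg.
Tool frame: the origin (TCP) lies midway between the tips of the shut fingers; the grasp point (between the pads) lies 19 mm behind it (ctrl.tcp_to_grasp is the distance from the TCP to the grasp point, in m); z points along the fingers, y is the direction in which the jaws open and shut (so a half turn about z gives the same grasp; the last joint's range is limited). The gripper opens to 85 mm and grips with 20 to 120 N. Pads are 22 mm wide; open, the fingers measure 114 mm over their backs; the gripper's body (76 mm by 85 mm) begins 54 mm behind the grasp point. The pads swing forward as they close: fully open they stand 13 mm farther back than shut.
Start: joints at [-0.206, 0.181, 1.607, -0, 1.354, -0.206], TCP at [0.575, 0, 0.231] pointing down, gripper open.
Joint ranges: [-2.99, 2.99], [-0.89, 2.07], [0.3, 2.58], [-1.14, 4.28], [0, 2.63], [-3.12, 3.12]. Speed limits (rad/s): [2.57, 2.57, 3.01, 3.14, 3.14, 3.14].

## Interface

Orientations are given as a unit quaternion [w, x, y, z].
In Python, from bench import monitor, imaging, order, spotter, ctrl gives the robot as it stands.
- The arm moves only by the shell command python3 -m pendant 'ROWS'. ROWS is JSON, a list that holds one entry, the list of rows, each a list of 5 numbers: the shift along the world's x, y, z in mm, then the turn about the world's z in degrees, then the finger opening in mm, from 0 to 85.4. A call has 1 to 8 rows; each row shifts and turns the commanded pose from where the row before left it; what a row does not reach is not made up. A row lasts 1/8 s, in which the tool goes at most 62.5 mm and 10.7 degrees, less where a joint would pass 70% of its speed; a pose out of reach is approached as far as the arm can. A call with a gripper value outside its range is refused whole. The fingers move at their own pace and stop on an object; the grip force is fixed at half the most. Time passes only in rows, so rows that do not move let the fingers close. It gives the time, the measured TCP pose, the force and the opening at its end, in the units of the state.
- monitor.get_obs(): the state, without advancing time (a new reading comes with each control period).
- imaging.camera(name): name is "scene" or "side" or "wrist"; returns a dict with "img" (480x640x3 uint8, red, green, blue), "vfov" (degrees; the focal length in pixels is half the picture's height over the tangent of half this angle, whatever the lens; pixels are square), "cx", "cy" (the principal point, pixels), "origin" and "orientation" of the camera in the world. Camera axes: x right, y down, z forward; pixel columns grow to the right and rows downward; lengths in m; the calibration is good to about 2 mm. A picture is of the moment at which its call begins. There is no depth.
- order.hand_in(): hands the job in, once; it reports no verdict.
Trained networks look in the newest picture that a camera, given by its name, has taken for a name from the list of things; names that differ only in an ending like _2 or _b are one class to them, and where a whole thing is asked for, a point or a joint stands for the part that bears it (a point fixed in the world has none). Each returns a list of dicts, best first, with "confidence" (0 to 1); they miss things now and then, are a little off and sometimes report something else, mostly with a low value. They report only what shows in the picture. A call takes as long as a camera call.
- spotter.recognise(camera, thing): "at" ([x, y, z] in m, in the coordinates of the camera as it stood for that picture, good to about 4 mm: the middle of the surface that is visible of it).
- spotter.tip_of(camera, thing): "at" ([x, y, z] in m, in the coordinates of the camera as it stood for that picture, good to about 4 mm: a listed point, or the origin of a listed thing).
The state is a dict: "time_s": time; "q": joint angles; "dq": joint speeds; "joint_efforts": joint torques, N m; "eef_pos": TCP position; "eef_rot": TCP orientation; "wrist_force": force on the tool from outside, world axes, zero at the start; "torque": the same for the moment, N m; "opening": opening from 0.0 (shut) to 1.0 (fully open).
Only numpy, scipy, OpenCV 4.12 (cv2) and the standard library are available. Lean on these libraries where they do the work, as an engineer would, in place of code of your own. Each camera call takes 0.05 s, during which the arm holds its last target. There are 200 camera calls.

## Task

Load the empty bobbin into the wick winder: lay it in the winder's two V rests with its splined end towards the driver, turned about its own length so that its splines mesh with the driver, and slide it fully home. Let go of it, slide the tailstock up so that its cone goes into the bobbin's hollow end, and push until the bobbin has pressed the sprung driver back as far as it goes; finish while still pushing the tailstock, without letting go, because I will then lock its clamp. Leave the wound bobbin and the other things on the table where they are.

Things in the scene. Friction and masses are not known exactly. Their poses are not given: they have to be found in the camera images.
- bobbin: Empty bobbin to load, loose, 0.2-0.35 kg: bare wooden barrel, 28 mm dia, between flanges (60 mm dia, 6 mm thick, 90 mm apart; grip there), on a steel arbor 241 mm long. Origin on its axis midway between the flanges; +y runs along the arbor to the splined end. Plain journals, 18 mm dia, outside the flanges. It lies level in V notches of a wooden stand, axis 84 mm above the table, spline to the left.
- bobbin_spline (a point): End of the bobbin's spline, on its axis at y = +123 mm; axes as the bobbin's. The spline runs back 16 mm from here: six straight teeth 7 mm wide with rounded tip edges, 36 mm across, one along x and one every 60 degrees (the six dark holes in each flange stand at the same angles).
- bobbin_bore (a point): The bobbin's other end, on its axis at y = -118 mm: hollow, bore 12 mm dia and 16 mm deep, in the 18 mm journal.
- wound_bobbin: The other bobbin, same build and axes, but wound full with white wick (52 mm dia between the flanges), on a like stand; the two may change places. Leave it alone.
- winder: Wick winder, fixed: grey bed 105 x 470 mm, headstock with crank at its +y end (face at y = +151 mm, top 131 mm high), sliding tailstock at its -y end. Origin on the table below the winder's axis, which runs along y, 95 mm up. Bobbin origin relative to this along y: 15 to 30 mm short (-y) when laid in the rests clear of the driver, 0 when home, +10 mm with the driver pressed back.
- rest_near_driver (a point): Steel V rest nearer the driver (winder y = +64 to +76 mm): 90-degree V, 44 mm wide at its mouth, 12 mm thick, edges 9 mm above the axis. Point on the winder's axis, mid-thickness. The bobbin's journal between flange and spline lies here, at most 1 mm below the axis, and can slide along.
- rest_near_tail (a point): The like V rest nearer the tailstock (winder y = -98 to -86 mm), for the bobbin's hollow-ended journal. Point on the winder's axis, mid-thickness. Both flanges lie between the two rests.
- driver_mouth (a point): Middle of the driver's mouth, on the winder's axis: steel cup, 52 mm dia, internal spline 14 mm deep. y points into the cup; x and z turn with it: a slot along x and every 60 degrees (dark ribs outside mark the slots). The bobbin's teeth enter when turned within about 5 degrees of the slots, else they stop at the mouth. Home: bobbin origin at y = -109 mm here, spline end at +14 mm.
- spindle (a joint): Angle of driver and crank about the winder's +y axis, rad, 0.17 to 0.88 at the start; at 0 the crank points to the winder's -x side and a slot lies along its x axis. A brake holds it: it turns only under more than about 0.7 N m and stays where it is put.
- driver (a joint): How far the driver is pressed back (+y) against its spring, m: 0 free, 0.010 at its stop. The spring resists with 3 N at 0 and 9 N at the stop.
- tailstock (a joint): Tailstock slide along the winder's +y, m: 0 (fully back) to 0.090. Friction 1.5 N, no lock set: the driver's spring pushes it back if let go. With the bobbin home and the driver at its stop it reads about 0.073.
- tail_tip (a point): Tip of the tailstock's steel cone, on the winder's axis, pointing +y: 4 mm dia at the tip, 19 mm dia 16 mm behind it; it enters the bobbin's bore by about 8.5 mm.
- tail_handle (a point): Grip point, 145 mm above the table, on the axis of the tailstock's upright round wooden handle: 22 mm dia, from 118 to 172 mm above the table, 63 mm behind the cone's tip. Grip it from above or push it from behind. The column below reaches 20 mm before and behind it and ends 118 mm above the table.
- seal_stamp: Bystander: hand stamp with dark wooden handle, 82 mm tall. Origin: underside.
- bottle: Bystander: brown dropper bottle, 105 mm tall. Origin: underside.
- candle_short: Bystander: ribbed pillar candle, 66 mm in diameter, 95 mm tall. Origin: underside.
- candle_clover: Bystander: clover-shaped pillar candle, 148 mm tall. Origin: underside.

How it is judged:
On the way:
1. The empty bobbin lies in both V rests of the winder, in line with its axis (within 5 mm), its spline towards the driver (x of bobbin in the frame of winder between -0.005 and 0.005 m and z of bobbin in the frame of winder between 0.09 and 0.1 m and y of bobbin in the frame of winder between -0.035 and 0.012 m and angle between the y axis of bobbin and the y axis of winder, either way round below 0.05 rad and y of bobbin in the frame of driver_mouth above -0.16 m), for 0.2 s.
At the end, for the whole second after the job is handed in: For the last second the spline is within 3 mm of full depth, on the driver's axis (4 mm, 2 deg) and at rest; the cone presses the bobbin (over 2 N) and the driver is back over 6 of 10 mm; the robot still grips or pushes the tailstock (over 2 N) and does not touch the bobbin (y of bobbin in the frame of driver_mouth above -0.112 m and angle between the y axis of bobbin and the y axis of winder, either way round below 0.035 rad and x of bobbin in the frame of driver_mouth between -0.004 and 0.004 m and z of bobbin in the frame of driver_mouth between -0.004 and 0.004 m and value of joint driver above 0.006 m and contact force between tailstock and bobbin above 2 N and contact force between any of the fingers, the arm and tailstock above 2 N and contact force between the fingers and bobbin below 0.5 N and linear speed of bobbin below 0.02 m/s); the arm keeps its last pose, push and grip.
It fails at once if The wound bobbin or another bystander is moved by more than 30 mm (distance of any of wound_bobbin, seal_stamp, bottle, candle_short, candle_clover from where it was at the start of the episode above 0.03 m).
It also fails if it takes over 58 s, if anything falls off the work surface, if the arm or the gripper's body presses on something with over 40 N, if the wrist force passes 120 N, or if a joint passes its speed limit or range.

## Working session

There is one attempt and no reset: what is moved stays moved. The work goes in short steps, Python scripts to look and compute and a shell command to move; the robot and the scene stay as the last step left them, time stands still between calls to the robot, and variables do not carry over. Pictures are saved under pics/ and viewed, about 8 in all and at most 12, crops included, and the job is handed in when it is done.

```bash
ls; mkdir -p pics
cat > h.py <<'E'
import numpy as np, cv2
from scipy.spatial.transform import Rotation as R
from bench import monitor, imaging, order, spotter, ctrl
def rot(c):
    q=np.array(c["orientation"],float)
    return R.from_quat([q[1],q[2],q[3],q[0]]).as_matrix() if q.shape==(4,) else q
def w(c,p): return np.array(c["origin"])+rot(c)@np.array(p)
def foc(c): return 240/np.tan(np.radians(c["vfov"])/2)
def proj(c,P):
    p=rot(c).T@(np.array(P)-np.array(c["origin"])); f=foc(c)
    return np.array([c["cx"]+f*p[0]/p[2], c["cy"]+f*p[1]/p[2]])
def look(cam,fn,names=(),tips=()):
    c=imaging.camera(cam)
    cv2.imwrite("pics/"+fn,c["img"][:,:,::-1])
    for kind,l in (("recognise",names),("tip_of",tips)):
        for n in l:
            for d in getattr(spotter,kind)(cam,n)[:2]:
                P=w(c,d["at"]); print(cam,kind[:3],n,round(d["confidence"],2),np.round(P*1000,1),np.round(proj(c,P)))
    return c
def ray(c,u,v,z):
    d=rot(c)@np.array([(u-c["cx"])/foc(c),(v-c["cy"])/foc(c),1]); o=np.array(c["origin"]); return o+d*(z-o[2])/d[2]
E
python3 - <<'E'
from h import *
T=["bobbin","bobbin_spline","bobbin_bore","wound_bobbin","winder","rest_near_driver","rest_near_tail","driver_mouth","tail_tip","tail_handle","seal_stamp","bottle","candle_short","candle_clover"]
ims=[]
for cam in("scene","side"):
    c=look(cam,cam+"0.png",tips=T); print(cam,np.round(c["origin"],3),np.round(rot(c),3).tolist(),c["vfov"])
o=monitor.get_obs();print(o["time_s"],o["eef_pos"],o["eef_rot"],o["wrist_force"],ctrl.tcp_to_grasp)
E
```

```text
pics
scene tip bobbin 0.63 [ 673.5 -137.    84.1] [380. 240.]
scene tip bobbin_spline 0.57 [693.1 -12.3  82.5] [345. 224.]
scene tip bobbin_bore 0.72 [ 658.8 -253.5   81.9] [417. 257.]
scene tip wound_bobbin 0.71 [677.7 155.7  84. ] [295. 210.]
scene tip winder 0.71 [472.6  -1.2  -3.7] [301. 287.]
scene tip rest_near_driver 0.57 [481.2  70.4  98.8] [280. 247.]
scene tip rest_near_tail 0.55 [463.5 -90.1  97. ] [328. 272.]
scene tip driver_mouth 0.61 [482.5 103.4  92.9] [270. 245.]
scene tip tail_tip 0.89 [ 460.9 -162.2   94.2] [353. 283.]
scene tip tail_tip 0.67 [ 694.9 -393.7   -1.6] [467. 292.]
scene tip tail_handle 0.6 [ 450.2 -222.1  140.1] [374. 280.]
scene tip seal_stamp 0.69 [ 463.4 -161.3   94.8] [353. 282.]
scene tip seal_stamp 0.57 [ 606.4 -416.3   -1.1] [465. 314.]
scene tip bottle 0.8 [674.8 381.4   5.7] [239. 211.]
scene tip bottle 0.56 [ 452.6 -222.1  142.6] [375. 278.]
scene tip candle_short 0.85 [ 696.6 -389.1   -0.9] [465. 290.]
scene tip candle_clover 0.84 [553.5 414.   -3.7] [207. 227.]
scene [-0.343 -0.55   0.863] [[0.517, -0.491, 0.701], [-0.856, -0.31, 0.414], [0
[... 702 characters left out ...]
ide tip tail_handle 0.84 [ 454.8 -221.2  141.4] [367. 189.]
side tip tail_handle 0.56 [691.7 -12.8  86.9] [266. 246.]
side tip seal_stamp 0.44 [ 597.9 -416.1    1.9] [319. 200.]
side tip bottle 0.8 [675.  382.6   2.1] [237. 414.]
side tip candle_short 0.95 [ 694.1 -394.2   -0. ] [288. 203.]
side tip candle_short 0.55 [ 456.2 -158.5   95.2] [366. 216.]
side tip candle_clover 0.78 [5.555e+02 4.185e+02 1.000e-01] [304. 439.]
side [0.498 0.852 0.666] [[-0.997, -0.044, 0.07], [-0.083, 0.534, -0.841], [-0.0, -0.844, -0.536]] 56.73344424818834
1.5 [5.75028379e-01 2.04170133e-05 2.31302268e-01] [7.30265347e-06 7.07095588e-01 7.07117974e-01 1.44489412e-06] [ 0.11095693 -1.02461766 -0.07290552] 0.0187
```

Run:
```python
import cv2,numpy as np
a=cv2.imread("pics/scene0.png")[170:350,190:490]; b=cv2.imread("pics/side0.png")[150:340,210:420]
a=cv2.resize(a,(800,480),interpolation=3); cv2.imwrite("pics/a.png",a)
cv2.imwrite("pics/b.png",cv2.resize(b,(663,600),interpolation=3))
```

```text
(no output)
```

View pics/a.png

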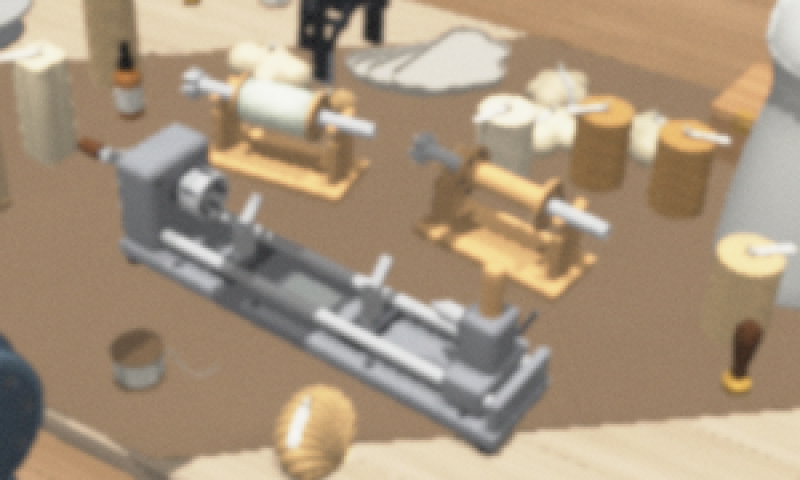

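View pics/b.png

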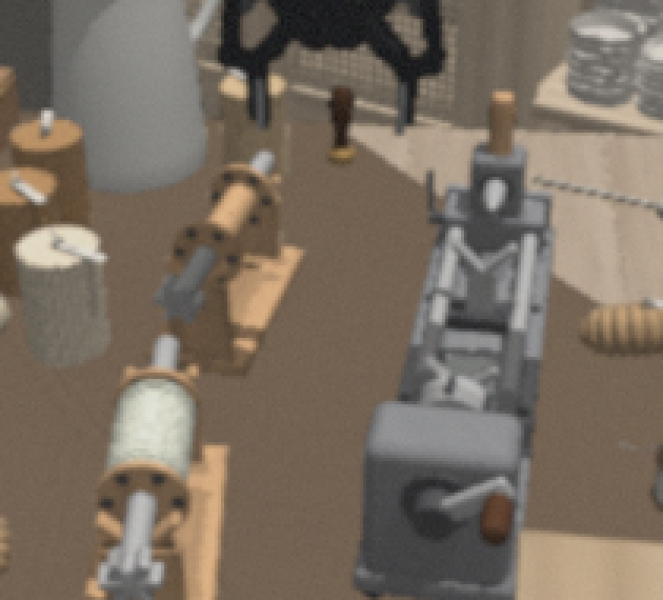

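The scene picture shows the winder in front, with the driver cup at about (200,190) and the tailstock handle at (493,288). The empty bobbin is on the right, spline at (425,148); the wound one is on the left. The side picture shows the crank knob at about (497,515), pointing to winder -x and slightly up.

Run:
```python
from h import *
c=look("wrist","w0.png",tips=["driver_mouth","bobbin_spline","bobbin","rest_near_driver"])
print(np.round(c["origin"],3),np.round(rot(c),3).tolist(),c["vfov"],c["cx"],c["cy"])
for P in([.482,.106,.095],[.692,-.013,.084],[.675,-.135,.084],[.575,0,.23]):print(proj(c,P))
```

```text
wrist tip driver_mouth 0.96 [485.2 104.4  94.2] [170.  59.]
wrist tip bobbin_spline 0.85 [693.3 -15.3  84.4] [478. 239.]
wrist tip bobbin 0.82 [ 674.1 -140.6   81.6] [436. 386.]
wrist tip rest_near_driver 0.7 [478.   65.3  95. ] [164. 124.]
[0.574 0.07  0.373] [[1.0, 0.001, -0.001], [0.0, -0.961, -0.276], [-0.001, 0.276, -0.961]] 59.86523455915986 313.1295762988055 236.17936149703988
[164.32194402  55.83710088]
[476.73999371 236.20391205]
[439.04270976 382.34733378]
[315.44720503 309.88862079]
```

View pics/w0.png

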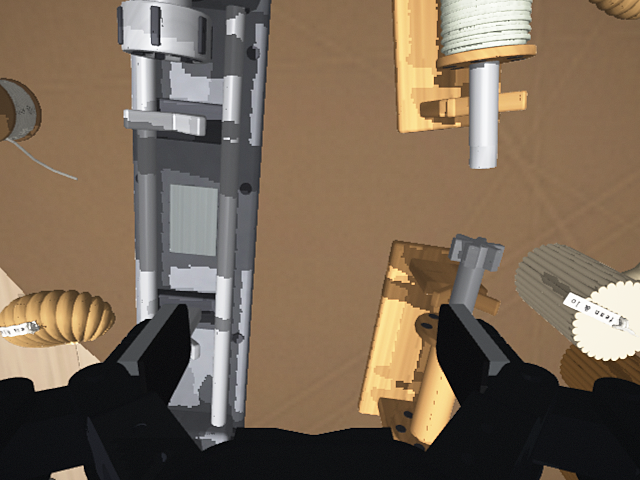

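The wrist picture is sharp: the driver cup is at (165,30) with its dark ribs at (155,28) and (204,32), and the empty bobbin's spline is at (475,250). I'll move closer to measure both angles.

```bash
python3 -m pendant '[[[-46,15,-30,0,85],[-46,15,-30,0,85],[0,0,0,0,85],[0,0,0,0,85]]]'
python3 - <<'E'
from h import *
c=look("wrist","w1.png",tips=["driver_mouth","rest_near_driver","winder","rest_near_tail"]); np.save("c1.npy",c,allow_pickle=True)
E
python3 -m pendant '[[[0,50,30,0,85],[0,50,30,0,85],[0,50,0,0,85],[0,0,0,0,85],[0,0,0,0,85]]]'
python3 - <<'E'
from h import *
c=look("wrist","w2.png",tips=["driver_mouth"],names=["spindle"]); np.save("c2.npy",c,allow_pickle=True)
E
python3 -m pendant '[[[40,-55,0,0,85],[42,-55,0,0,85],[42,-55,0,0,85],[42,-40,-35,0,85],[42,0,-25,0,85],[0,0,0,0,85],[0,0,0,0,85]]]'
python3 - <<'E'
from h import *
c=look("wrist","w3.png",tips=["bobbin_spline","bobbin","bobbin_bore"]); np.save("c3.npy",c,allow_pickle=True)
a=[cv2.imread(f"pics/w{i}.png") for i in(1,2,3)]
cv2.imwrite("pics/m1.png",cv2.resize(np.vstack([np.hstack(a[:2]),np.hstack([a[2],a[2]*0])]),(800,600),interpolation=cv2.INTER_AREA))
E
```

```text
time_s: 2.25
eef_pos: [0.4839, 0.0299, 0.1721]
eef_rot: [0.001, 0.707, 0.707, 0.001]
wrist_force: [1.5, 0.6, 1.2]
opening: 0.996
wrist tip driver_mouth 0.6 [486.1 103.4  93.1] [319. 109.]
wrist tip driver_mouth 0.46 [464.9 -94.8  92.1] [285. 433.]
wrist tip rest_near_driver 0.63 [475.8  63.7  93.8] [299. 187.]
wrist tip rest_near_driver 0.54 [468.4  -5.8   0.9] [295. 255.]
wrist tip winder 0.88 [470.8  -5.6  -2.4] [298. 254.]
wrist tip rest_near_tail 0.66 [458.  -98.6  91.6] [274. 437.]
time_s: 3.12
eef_pos: [0.4832, 0.1798, 0.2312]
eef_rot: [0.0, 0.707, 0.707, -0.0]
wrist_force: [0.8, -0.2, 0.2]
opening: 0.994
wrist rec spindle 0.75 [477.9 205.  118.2] [306. 192.]
wrist tip driver_mouth 0.68 [484.2 106.4  95. ] [316. 319.]
time_s: 4.15
eef_pos: [0.6759, -0.0076, 0.1739]
eef_rot: [-0.0, 0.707, 0.707, -0.0]
wrist_force: [-0.6, 0.2, 0.4]
opening: 0.993
wrist tip bobbin_spline 0.58 [694.8 -16.3  86.1] [347. 257.]
wrist tip bobbin 0.96 [ 677.6 -139.5   84. ] [317. 431.]
wrist tip bobbin_bore 0.52 [ 674.7 -138.8   86.4] [313. 433.]
```

View pics/m1.png

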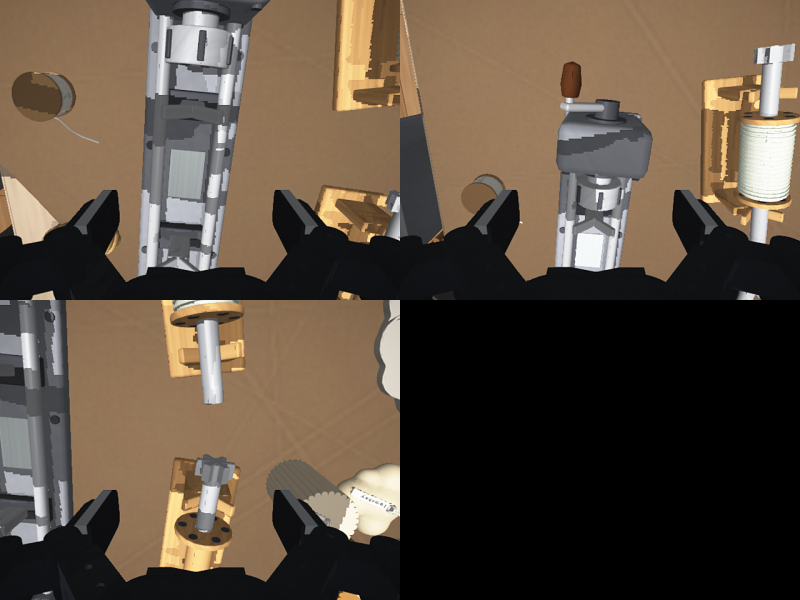

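Run:
```python
import cv2,numpy as np
def crop(i,x,y,wd,h,s):
    a=cv2.imread(f"pics/w{i}.png")[y:y+h,x:x+wd]; a=cv2.resize(a,None,fx=s,fy=s,interpolation=cv2.INTER_CUBIC)
    for k in range(0,wd,20): cv2.putText(a,str(x+k),(k*s,8),0,.3,(0,255,255),1); cv2.line(a,(k*s,8),(k*s,14),(0,255,255),1)
    for k in range(20,h,20): cv2.putText(a,str(y+k),(0,k*s+3),0,.3,(0,255,255),1); cv2.line(a,(20,k*s),(26,k*s),(0,255,255),1)
    return a
A=crop(1,250,0,140,120,3); B=crop(2,240,90,140,80,3); C=crop(3,270,240,120,150,4)
L=np.vstack([A,B]); C=cv2.copyMakeBorder(C,0,L.shape[0]-C.shape[0],0,0,0) if C.shape[0]<L.shape[0] else C
print(L.shape,C.shape); L=L[:600];C=C[:600]
cv2.imwrite("pics/m2.png",np.hstack([L,C])[:, :900][:, :800] if L.shape[1]+C.shape[1]<=800 else cv2.resize(np.hstack([L,C]),(800,int(800*600/(L.shape[1]+C.shape[1])))))
```

```text
(600, 420, 3) (600, 480, 3)
```

View pics/m2.png

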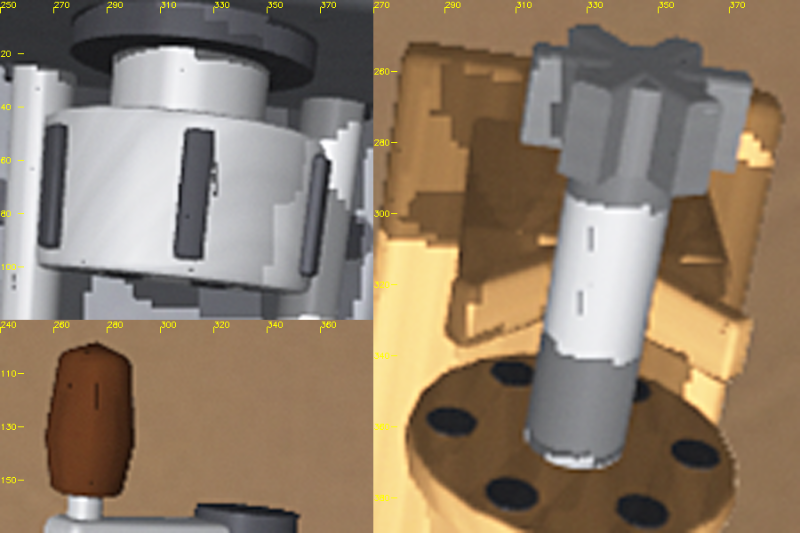

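The crops show the three ribs on the driver, all six holes in the flange and the crank knob clearly. I'll fit both angles with the camera model.

```bash
cat > fit.py <<'E'
from h import *
from scipy.optimize import least_squares
c1,c2,c3=[np.load(f"c{i}.npy",allow_pickle=True).item() for i in(1,2,3)]
L=lambda X,Y,y0=0,oy=0,x0=250:np.array([x0+X/2.6667,y0+(Y-oy)/2.6667])
ribs=[(58,125,48,247),(200,128,186,258),(322,155,309,275)]
def fr(yaw): # axis dir, x dir
    s,c=np.sin(yaw),np.cos(yaw); return np.array([-s,c,0]),np.array([c,s,0])
Z=np.array([0,0,1])
def pt(o,yaw,y,r,ang): # ang about +y: x->-z
    d,x=fr(yaw); return o+d*y+r*(np.cos(ang)*x-np.sin(ang)*Z)
def res(p,full=False):
    x0,ym,l,phi,yaw,r=p; o=np.array([x0,.105,.095]);e=[]
    for k,(a,b,c,d) in enumerate(ribs):
        A=phi-np.radians(60*(2-k)) 
        e+=list(proj(c1,pt(o,yaw,ym+l,r,A))-L(a,b))+list(proj(c1,pt(o,yaw,ym,r,A))-L(c,d))
    e+=[(r-.0265)/.0005, (yaw+.094)/.01]
    return np.array(e)
# third rib (right,+x) at angle phi near -30..; start
s=least_squares(res,[.483,0,.025,-.4,-.09,.0265]);p=s.x
print("driver x0,ym,l",np.round(p[:3]*1000,1),"phi",np.degrees(p[3]),"yaw",np.degrees(p[4]),"r",p[5]*1e3,"res",np.round(s.fun,1))
phi=np.degrees(p[3])%60; print("spindle mod60",phi, np.radians(phi))
H=[(452,422),(512,494),(642,510),(695,453),(637,390),(513,373)]
H=[np.array([270+(X-373.3)/3.5556,240+Y/3.5556]) for X,Y in H]
def res2(q):
    x,y,phi,yaw,r,z=q; o=np.array([x,y,z]);e=[]
    for k,h in enumerate(H): e+=list(proj(c3,pt(o,yaw,0,r,phi-np.radians(60*k)))-h)
    return np.array(e+[(z-.084)/.0015,(yaw+.137)/.02])
best=min((least_squares(res2,[.684,-.085,a,-.137,.02,.084]) for a in np.radians([180,200,220,160])),key=lambda s:s.cost);q=best.x
print("flange c",np.round(q[[0,1,5]]*1e3,1),"phi",np.degrees(q[2]),"yaw",np.degrees(q[3]),"r",q[4]*1e3,"res",np.round(best.fun,1)); print("bobbin mod60",np.degrees(q[2])%60)
d,_=fr(q[3]); print("axis at y=-137 via flange:",np.round((np.array([q[0],q[1],.084])+d*(-.137-q[1])/d[1])*1e3,1))
u=np.array([240+90/2.6667,90+(420-320)/2.6667]); o=np.array([p[0],.105,.095])
for th in (np.radians(phi),):
    f=lambda v: proj(c2,pt(o,p[4],v[0],-v[1],th))-u
    v=least_squares(f,[.12,.05]).x; print("knob y along,R",v*1e3,np.round(pt(o,p[4],v[0],-v[1],th)*1e3,1))
E
python3 fit.py
```

```text
driver x0,ym,l [483.8   3.3  19.8] phi -25.87404016604959 yaw -5.4893288910371 r 26.500102538305008 res [-0.4 -0.2  0.4  0.1 -0.3  0.1  0.3  0.1  0.4  0.1 -0.3 -0.2  0.  -0.2]
spindle mod60 34.12595983395041 0.595610359505772
flange c [683.6 -87.8  84. ] phi 162.8827188380993 yaw -11.395612115918523 r 11.898865197301335 res [ 17.3  -1.9  13.5 -26.6  -5.9 -25.2 -15.6   1.9 -12.4  24.9   4.2  23.1
  -0.   -3.1]
bobbin mod60 42.882718838099294
axis at y=-137 via flange: [ 673.7 -137.    84. ]
knob y along,R [135.47991075  45.78850508] [459.1 243.5 120.7]
```

```bash
sed -i 's/phi-np.radians(60\*k)/phi+np.radians(60*k)/' fit.py; python3 fit.py | tail -4
```

```text
flange c [683.4 -87.9  84. ] phi 178.90364474509408 yaw -7.715966785726226 r 22.044901257335237 res [ 0.2 -0.1 -0.4  0.   0.   0.3  0.7  0.1 -1.6 -0.5  1.1  0.1  0.   0.1]
bobbin mod60 58.903644745094084
axis at y=-137 via flange: [ 676.8 -137.    84. ]
knob y along,R [135.47991075  45.78850508] [459.1 243.5 120.7]
```

Driver slot angle is 34.1° (0.596 rad, inside the stated range) and the bobbin tooth angle is 58.9°. The spindle therefore has to turn +24.8°. I'll cage the crank knob between the fingers and swing it.

```bash
python3 -m pendant '[[[-36,42,5,0,60],[-36,42,0,-2.5,50],[-36,43,0,-3,45],[-36,43,0,0,45],[-36,43,0,0,45],[-37,44,0,0,45],[0,0,0,0,45],[0,0,-20,0,45]]]'; python3 -m pendant '[[[0,0,-30,0,45],[0,0,-26,0,45],[0,0,0,0,45],[0,0,0,0,26],[0,0,0,0,26],[0,0,0,0,26]]]'
python3 - <<'E'
from h import *
c=look("wrist","w4.png"); o=monitor.get_obs(); print(np.round(o["eef_pos"],4),o["wrist_force"])
cv2.imwrite("pics/m3.png",c["img"][180:,120:520,::-1])
E
```

```text
time_s: 5.35
eef_pos: [0.4609, 0.2511, 0.1618]
eef_rot: [0.002, 0.739, 0.673, 0.003]
wrist_force: [1.1, 0.5, 0.3]
opening: 0.524
time_s: 6.1
eef_pos: [0.4601, 0.2504, 0.1041]
eef_rot: [0.0, 0.74, 0.672, 0.001]
wrist_force: [-0.4, 0.5, -0.6]
opening: 0.304
[0.4599 0.2503 0.1038] [-0.22771362 -0.23316253  0.60029162]
```

View pics/m3.png

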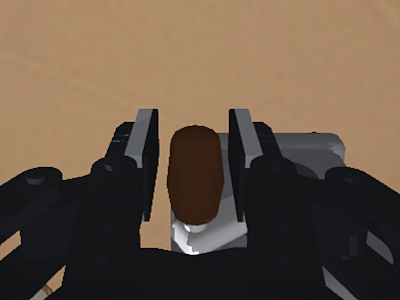

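The knob sits between the pads, at about (195,175) in the crop. Now I'll swing it.

```bash
python3 -m pendant '[[[5,-0.5,5,0,26],[4,-0.4,4,0,26],[4,-0.4,2.5,0,26],[4.3,-0.4,2,0,26],[0,0,0,0,26],[0,0,0,0,26]]]'; python3 -m pendant '[[[-3,0,0,0,40],[0,0,0,0,45],[0,0,40,0,45],[0,0,40,0,60],[8,-55,0,0,80],[8,-55,0,0,85],[8,-55,0,0,85],[0,-55,-15,5.5,85]]]'; python3 -m pendant '[[[0,0,0,0,85],[0,0,0,0,85]]]'
python3 - <<'E'
from h import *
c=look("wrist","w5.png"); np.save("c5.npy",c,allow_pickle=True); 
a=cv2.resize(c["img"][0:170,230:410,::-1],None,fx=4,fy=4,interpolation=cv2.INTER_CUBIC)
for k in range(0,180,20): cv2.putText(a,str(230+k),(k*4,10),0,.35,(0,255,255),1)
for k in range(0,150,20): cv2.putText(a,str(k),(0,k*4+3),0,.35,(0,255,255),1)
cv2.imwrite("pics/m4.png",a[:600])
E
```

```text
time_s: 6.9
eef_pos: [0.4663, 0.249, 0.1124]
eef_rot: [-0.007, 0.74, 0.673, -0.009]
wrist_force: [-26.0, 4.3, 2.8]
opening: 0.305
time_s: 7.9
eef_pos: [0.5002, 0.0259, 0.1837]
eef_rot: [0.003, 0.706, 0.708, 0.002]
wrist_force: [0.5, 0.8, -0.2]
opening: 0.998
time_s: 8.15
eef_pos: [0.4984, 0.0283, 0.1822]
eef_rot: [0.0, 0.708, 0.706, 0.001]
wrist_force: [0.0, 0.8, 0.7]
opening: 0.994
```

View pics/m4.png

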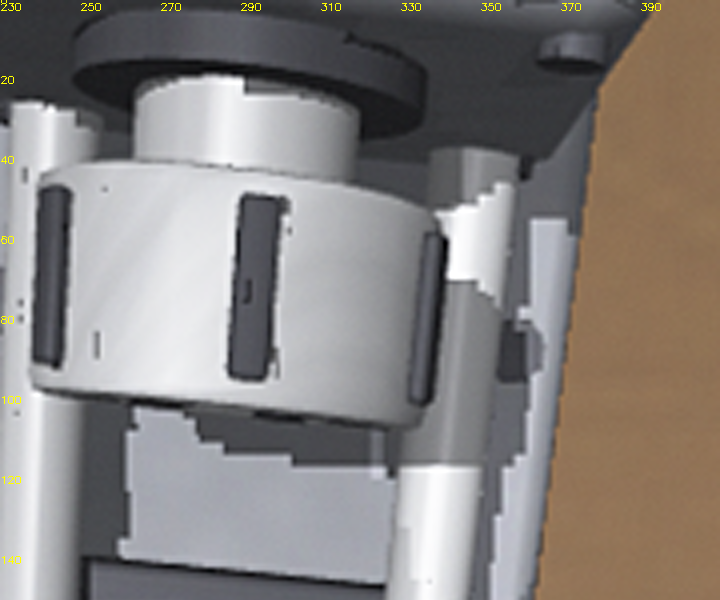

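```bash
cat > fit5.py <<'E'
from h import *; import sys,json
from scipy.optimize import least_squares
import contextlib,io
with contextlib.redirect_stdout(io.StringIO()):
    from fit import pt
def run(c,ribs,g,ym=.0033,l=.0198,yaw=np.radians(-5.49)):
    def res(p):
        x0,phi,dy,dz=p; o=np.array([x0,.105+dy,.095+dz]);e=[]
        for k,(a,b,d,f) in enumerate(ribs):
            A=phi+np.radians(60*k)
            e+=list(proj(c,pt(o,yaw,ym+l,.0265,A))-g(a,b))+list(proj(c,pt(o,yaw,ym,.0265,A))-g(d,f))
        return np.array(e+[dz/.001])
    s=min((least_squares(res,[.484,np.radians(a),0,0]) for a in(190,210,230)),key=lambda s:s.cost)
    print("phi",np.degrees(s.x[1])%60,np.round(s.x*1e3,1),np.round(s.fun,1))
E
python3 - <<'E'
from fit5 import *
c=np.load("c5.npy",allow_pickle=True).item()
run(c,[(57,187,47,366),(260,195,248,380),(435,235,421,403)],lambda a,b:np.array([230+a/4,b/4]))
E
```

```text
phi 38.18407825786764 [ 4.837e+02  3.808e+03 -2.000e-01 -1.000e-01] [-0.3  0.1  0.2 -0.3  0.3  0.1 -0.2  0.2  0.5 -0.3 -0.4  0.2 -0.1]
```

The spindle went only to 38.2°: the arm is compliant, with about 11 mm lag at 26 N. I'll return and push further, watching the measured position.

```bash
python3 -m pendant '[[[-9,55,0,-2.5,85],[-10,55,0,-3,60],[-10,56,0,0,45],[-10,56,0,0,45],[0,0,0,0,45],[0,0,-40,0,45],[0,0,-37,0,45],[0,0,0,0,26]]]'; python3 -m pendant '[[[0,0,0,0,26],[0,0,0,0,26],[7,-0.7,5,0,26],[6,-0.6,5,0,26],[4,-0.4,4,0,26],[4,-0.4,2,0,26],[0,0,0,0,26]]]';python3 -m pendant '[[[3,-0.3,2,0,26],[0,0,0,0,26]]]'
```

```text
time_s: 9.2
eef_pos: [0.4572, 0.25, 0.1022]
eef_rot: [-0.0, 0.74, 0.673, -0.002]
wrist_force: [17.7, -4.2, -12.3]
opening: 0.331
time_s: 10.07
eef_pos: [0.4715, 0.2491, 0.1178]
eef_rot: [-0.006, 0.74, 0.672, -0.007]
wrist_force: [-22.7, 4.6, 4.1]
opening: 0.307
time_s: 10.32
eef_pos: [0.4734, 0.2489, 0.1198]
eef_rot: [-0.007, 0.74, 0.673, -0.008]
wrist_force: [-26.2, 3.8, 6.3]
opening: 0.305
```

```bash
python3 -m pendant '[[[3,-0.3,2,0,26],[0,0,0,0,26]]]';python3 -m pendant '[[[3,-0.3,2,0,26],[0,0,0,0,26]]]'
```

```text
time_s: 10.58
eef_pos: [0.4759, 0.2487, 0.1222]
eef_rot: [-0.007, 0.74, 0.673, -0.008]
wrist_force: [-30.8, 4.4, 12.0]
opening: 0.31
time_s: 10.82
eef_pos: [0.4791, 0.2484, 0.1249]
eef_rot: [-0.007, 0.74, 0.673, -0.008]
wrist_force: [-32.1, 3.5, 16.6]
opening: 0.3
```

```bash
python3 -m pendant '[[[-8,0,0,0,30],[0,0,0,0,40],[0,0,35,0,45],[0,0,30,0,60],[5,-55,0,0,80],[5,-55,0,0,85],[5,-55,0,0,85],[0,-55,-10,5.5,85]]]'; python3 -m pendant '[[[0,0,0,0,85],[0,0,0,0,85]]]'
python3 - <<'E'
from h import *
c=look("wrist","w6.png"); np.save("c6.npy",c,allow_pickle=True); print(proj(c,[.4838,.108,.121]))
a=cv2.resize(c["img"][0:170,230:410,::-1],None,fx=4,fy=4,interpolation=cv2.INTER_CUBIC)
cv2.imwrite("pics/m5.png",a[:600])
E
```

```text
time_s: 11.82
eef_pos: [0.4978, 0.0249, 0.1834]
eef_rot: [0.002, 0.706, 0.708, 0.001]
wrist_force: [0.4, -0.6, -0.7]
opening: 0.993
time_s: 12.08
eef_pos: [0.4964, 0.0272, 0.1821]
eef_rot: [0.0, 0.708, 0.706, 0.0]
wrist_force: [0.5, 0.6, -0.3]
opening: 0.999
[287.26025182  92.10080289]
```

View pics/m5.png

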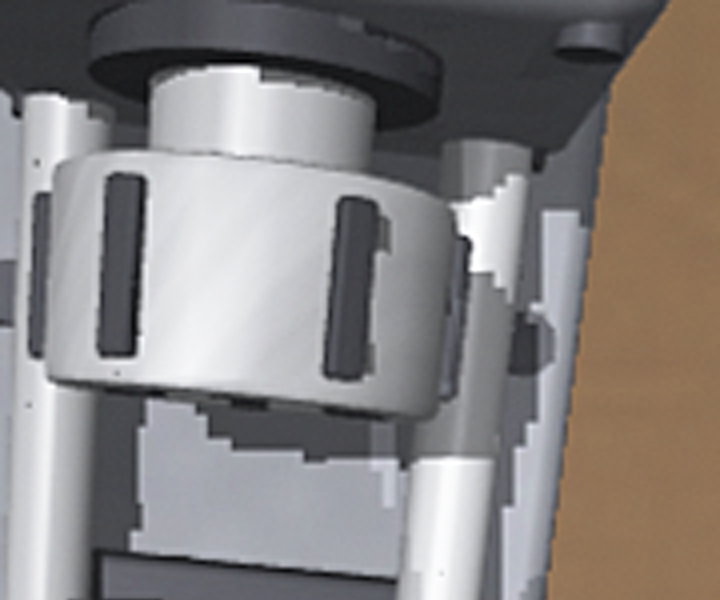

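Run:
```python
from fit5 import *
c=np.load("c6.npy",allow_pickle=True).item(); g=lambda a,b:np.array([230+a/4,b/4])
run(c,[(127,175,116,355),(356,199,344,378)],g)
run(c,[(127,175,116,355),(356,199,344,378),(462,238,447,397)],g)
```

```text
phi 0.5854102511317194 [ 4.831e+02  4.199e+03 -1.000e-01 -2.000e-01] [-0.2 -0.4  0.1  0.5  0.6 -0.4 -0.5  0.4 -0.2]
phi 58.80498389678027 [ 4.8380e+02  4.1679e+03 -2.0000e-01 -3.0000e-01] [-0.1 -0.2  0.1  0.6  0.6 -0.5 -0.6  0.4  0.3 -0.6 -0.4  0.4 -0.3]
```

The driver is at 59–60° against the bobbin's 58.9°, so they mesh. Now I'll pick up the bobbin.

```bash
python3 -m pendant '[[[45,-41,0,0,85],[45,-41,0,-4,70],[45,-41,0,-3.7,60],[45,-41,0,0,60],[0,0,0,0,60],[0,0,0,0,60]]]'
python3 - <<'E'
from h import *
look("wrist","w7.png",tips=["bobbin_spline","bobbin","bobbin_bore"])
E
```

```text
time_s: 12.88
eef_pos: [0.6758, -0.1347, 0.1809]
eef_rot: [-0.001, 0.752, 0.659, -0.0]
wrist_force: [-1.1, 0.4, 0.5]
opening: 0.704
wrist tip bobbin_spline 0.92 [692.4 -15.4  82.1] [317.  16.]
wrist tip bobbin_spline 0.2 [ 658.2 -253.4   82.3] [312. 407.]
wrist tip bobbin 0.59 [ 674.5 -144.3   85.9] [315. 255.]
wrist tip bobbin_bore 0.79 [ 658.9 -255.3   81.9] [314. 409.]
```

```bash
python3 -m pendant '[[[0,-3,-55,0,60],[0,0,-45,0,60],[0,0,-15,0,60],[0,0,0,0,60],[0,0,0,0,20],[0,0,0,0,20],[0,0,0,0,20],[0,0,0,0,20]]]'; python3 -m pendant '[[[0,0,0,0,20],[0,0,6,0,20],[0,0,12,0,20],[0,0,30,0,20],[0,0,0,0,20]]]'
```

```text
time_s: 14.08
eef_pos: [0.676, -0.1398, 0.0694]
eef_rot: [0.001, 0.753, 0.658, 0.0]
wrist_force: [-6.8, -0.1, 8.8]
opening: 0.31
time_s: 14.7
eef_pos: [0.6781, -0.1404, 0.1183]
eef_rot: [0.003, 0.753, 0.658, 0.002]
wrist_force: [0.7, -0.1, -3.3]
opening: 0.307
```

Gripped and lifted (3.3 N). Carrying it over the rests.

```bash
python3 -m pendant '[[[0,0,22,0,20],[-40,22,0,0.5,20],[-42,23,0,0.7,20],[-42,23,0,1,20],[-42,23,0,0,20],[-41,21.5,0,0,20],[0,0,0,0,20],[0,0,0,0,20]]]'
python3 - <<'E'
from h import *
look("wrist","w8.png",tips=["bobbin_spline","bobbin_bore","driver_mouth","rest_near_driver"])
look("side","s8.png",tips=["bobbin_spline","bobbin_bore"])
c=look("scene","sc8.png",tips=["bobbin_spline","bobbin_bore","bobbin"])
a=cv2.imread("pics/w8.png")[:,100:540]; b=cv2.imread("pics/sc8.png")[200:330,220:420]
b=cv2.resize(b,(360,234)); a=cv2.copyMakeBorder(a,0,0,0,360,0); a[:234,440:]=b; cv2.imwrite("pics/m6.png",a)
E
```

```text
time_s: 15.7
eef_pos: [0.4695, -0.0273, 0.1373]
eef_rot: [0.001, 0.74, 0.672, 0.0]
wrist_force: [0.4, 0.1, -4.0]
opening: 0.307
side tip bobbin_spline 0.74 [481.4 100.4 151.4] [356. 254.]
side tip bobbin_spline 0.64 [480.9  64.9  96. ] [355. 266.]
scene tip bobbin_spline 0.92 [484.6  99.8 152.8] [271. 227.]
scene tip bobbin_bore 0.88 [ 456.2 -139.1  148.9] [344. 263.]
scene tip bobbin_bore 0.3 [680.7 159.2  84.3] [294. 209.]
scene tip bobbin 0.7 [466.9 -21.  150.9] [306. 245.]
```

View pics/m6.png

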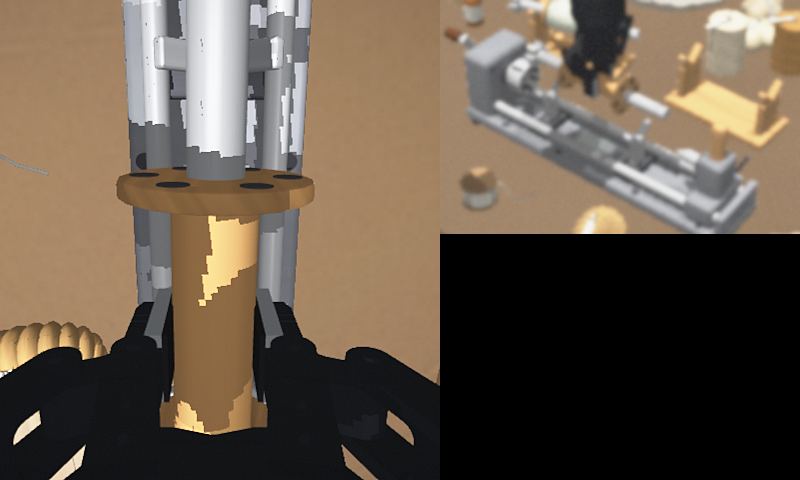

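The bobbin is held in line over the rests, with its flange holes symmetric about the vertical (roll ≈ 0 mod 60°). Lowering.

```bash
python3 -m pendant '[[[1.5,-3,-25,0,20],[0,0,-15,0,20],[0,0,-8,0,20],[0,0,-4,0,20],[0,0,0,0,20],[0,0,0,0,20]]]'; python3 -m pendant '[[[0,0,-3,0,20],[0,0,-1,0,20],[0,0,0,0,20]]]'
python3 - <<'E'
from h import *
look("scene","sc9.png",tips=["bobbin_spline","bobbin_bore","bobbin"]);look("side","s9.png",tips=["bobbin_spline","bobbin_bore"])
E
```

```text
time_s: 17.05
eef_pos: [0.4707, -0.0301, 0.0851]
eef_rot: [0.0, 0.74, 0.672, 0.0]
wrist_force: [-0.4, 0.3, -2.9]
opening: 0.305
time_s: 17.42
eef_pos: [0.4703, -0.03, 0.0806]
eef_rot: [0.0, 0.74, 0.672, 0.0]
wrist_force: [0.6, 0.6, -2.3]
opening: 0.308
scene tip bobbin_spline 0.74 [480.2  99.9  98.1] [271. 244.]
scene tip bobbin_spline 0.69 [480.5  69.1  98.1] [280. 248.]
scene tip bobbin_bore 0.74 [ 457.4 -144.5   94. ] [346. 281.]
scene tip bobbin 0.58 [469.9 -21.3  95.1] [306. 262.]
scene tip bobbin 0.45 [683.1 159.8  84.2] [294. 209.]
side tip bobbin_spline 0.8 [485.3  95.8  96. ] [353. 275.]
side tip bobbin_bore 0.32 [ 694.2 -394.1   -2.4] [288. 203.]
```

```bash
python3 -m pendant '[[[0,0,-1.5,0,20],[0,0,0,0,20],[0,0,0,0,20]]]'; python3 -m pendant '[[[0,0,-1,0,20],[0,0,0,0,20],[0,0,0,0,36],[0,0,0,0,36],[0,0,0,0,36],[0,0,0,0,36]]]'
python3 - <<'E'
from h import *
look("scene","sc10.png",tips=["bobbin_spline","bobbin_bore","bobbin"]);look("side","s10.png",tips=["bobbin_spline"])
look("wrist","w10.png",tips=["bobbin_spline"])
E
```

```text
time_s: 18.15
eef_pos: [0.471, -0.0302, 0.0798]
eef_rot: [0.001, 0.74, 0.673, 0.0]
wrist_force: [-0.7, 1.1, 6.9]
opening: 0.307
time_s: 18.9
eef_pos: [0.47, -0.03, 0.0778]
eef_rot: [-0.0, 0.74, 0.672, -0.0]
wrist_force: [0.0, -0.4, -0.6]
opening: 0.421
scene tip bobbin_spline 0.57 [483.8  95.5  93.8] [273. 245.]
scene tip bobbin_spline 0.57 [680.9 154.   83.9] [296. 210.]
scene tip bobbin_bore 0.88 [ 462.  -146.5   89.4] [347. 282.]
scene tip bobbin 0.66 [470.9 -24.8  91.5] [308. 263.]
side tip bobbin_spline 0.7 [477.8  95.9  94.9] [356. 275.]
```

View pics/w10.png

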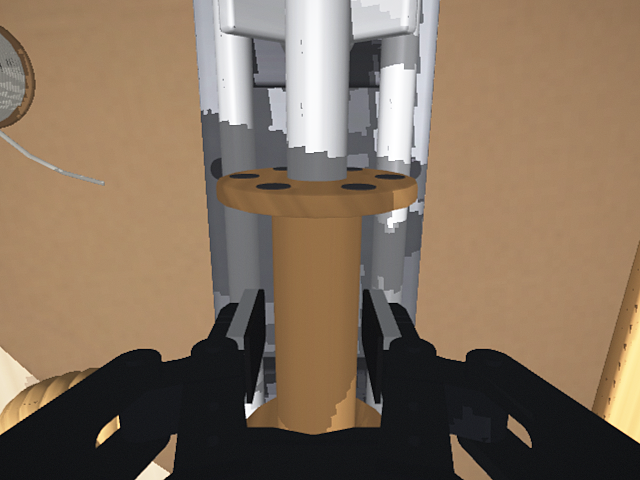

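The bobbin is seated in both rests, axis vertical in the picture at x≈318, with the holes still symmetric. Next I'll push the driver-side flange with the loosely open fingers along +y.

```bash
python3 -m pendant '[[[1.5,15,0,0,36],[1.5,15,0,0,36],[0.5,5,0,0,36],[0.5,5,0,0,36],[0.5,5,0,0,36],[0,0,0,0,36]]]'; python3 -m pendant '[[[0.4,4,0,0,36],[0.3,3,0,0,36],[0,0,0,0,36]]]'; python3 -m pendant '[[[0.3,3,0,0,36],[0,0,0,0,36]]]';  python3 -m pendant '[[[0.2,2,0,0,36],[0,0,0,0,36]]]'
```

```text
time_s: 20.05
eef_pos: [0.4748, 0.0154, 0.078]
eef_rot: [-0.0, 0.74, 0.672, 0.0]
wrist_force: [-0.6, 0.1, -0.4]
opening: 0.421
time_s: 20.42
eef_pos: [0.4755, 0.0223, 0.078]
eef_rot: [-0.0, 0.74, 0.672, 0.0]
wrist_force: [-0.4, -1.3, -0.6]
opening: 0.423
time_s: 20.68
eef_pos: [0.4758, 0.0252, 0.078]
eef_rot: [-0.0, 0.74, 0.672, 0.0]
wrist_force: [-0.2, -1.2, -0.0]
opening: 0.421
time_s: 20.92
eef_pos: [0.476, 0.0272, 0.078]
eef_rot: [0.0, 0.74, 0.672, 0.0]
wrist_force: [0.2, -0.9, -0.4]
opening: 0.42
```

Run:
```python
from h import *
look("scene","sc11.png",tips=["bobbin_spline","bobbin_bore","bobbin"])
```

```text
scene tip bobbin_spline 0.9 [487.7 121.1  95.3] [266. 241.]
scene tip bobbin_bore 0.64 [ 465.2 -123.7   92.1] [340. 277.]
scene tip bobbin 0.76 [471.9  -1.3  95.8] [300. 259.]
scene tip bobbin 0.64 [553.9 415.9   0.8] [206. 226.]
```

It has entered the driver (spline end about 12–14 mm past the mouth). Nudging until the spring is felt.

```bash
python3 -m pendant '[[[0.2,2,0,0,36],[0,0,0,0,36],[0,0,0,0,36]]]';  python3 -m pendant '[[[0.2,2,0,0,36],[0,0,0,0,36],[0,0,0,0,36]]]'; python3 -m pendant '[[[0.2,2,0,0,36],[0,0,0,0,36],[0,0,0,0,36]]]'
```

```text
time_s: 21.5
eef_pos: [0.4762, 0.0291, 0.078]
eef_rot: [0.0, 0.74, 0.672, 0.0]
wrist_force: [-1.4, -2.2, -0.6]
opening: 0.421
time_s: 21.88
eef_pos: [0.4763, 0.031, 0.078]
eef_rot: [0.0, 0.74, 0.672, -0.0]
wrist_force: [-0.5, -3.4, 0.1]
opening: 0.416
time_s: 22.25
eef_pos: [0.4765, 0.0326, 0.078]
eef_rot: [0.0, 0.74, 0.672, -0.0]
wrist_force: [-0.7, -4.6, 0.1]
opening: 0.423
```

The spring is felt at 4.6 N, so the bobbin is home. Backing off, lifting, and moving above the tailstock handle.

```bash
python3 -m pendant '[[[-1,-10,0,0,36],[-1,-10,0,0,36],[0,0,50,0,36],[0,0,62,0,36],[-5,-58,0,0,60],[-5,-58,0,0,60],[-5,-58,0,0,60],[-5,-58,0,0,60]]]'; python3 -m pendant '[[[0,0,0,0,60],[0,0,0,0,60]]]'
python3 - <<'E'
from h import *
c=look("wrist","w12.png",tips=["tail_handle","tail_tip","bobbin_bore"]);look("scene","sc12.png",tips=["bobbin_spline","bobbin_bore","tail_handle","bobbin"]);look("side","s12.png",tips=["tail_handle","bobbin_spline","wound_bobbin"])
E
```

```text
time_s: 23.25
eef_pos: [0.4539, -0.2211, 0.1902]
eef_rot: [0.0, 0.74, 0.672, 0.0]
wrist_force: [1.2, 0.3, -0.2]
opening: 0.7
time_s: 23.5
eef_pos: [0.4541, -0.2188, 0.1897]
eef_rot: [-0.001, 0.741, 0.672, 0.0]
wrist_force: [-0.1, 0.2, -0.3]
opening: 0.703
wrist tip tail_handle 0.94 [ 449.4 -221.3  146.3] [306. 276.]
wrist tip tail_tip 0.59 [ 461.8 -161.2   91.1] [319. 139.]
wrist tip bobbin_bore 0.59 [ 461.1 -122.1   91.2] [311.  64.]
scene tip bobbin_spline 0.61 [486.  126.3  92.2] [264. 242.]
scene tip bobbin_spline 0.48 [ 462.8 -117.4   90.4] [337. 278.]
scene tip bobbin_bore 0.68 [ 466.6 -121.5   92.9] [339. 276.]
scene tip tail_handle 0.62 [ 450.7 -221.6  143.6] [374. 278.]
scene tip bobbin 0.92 [470.4   2.5  92.9] [299. 259.]
scene tip bobbin 0.51 [ 603.4 -419.3    1.9] [466. 314.]
side tip tail_handle 0.93 [ 453.1 -220.   141.2] [368. 190.]
side tip bobbin_spline 0.48 [557.9 417.5   1.3] [303. 438.]
side tip wound_bobbin 0.86 [679.1 159.8  81.1] [257. 295.]
```

View pics/w12.png

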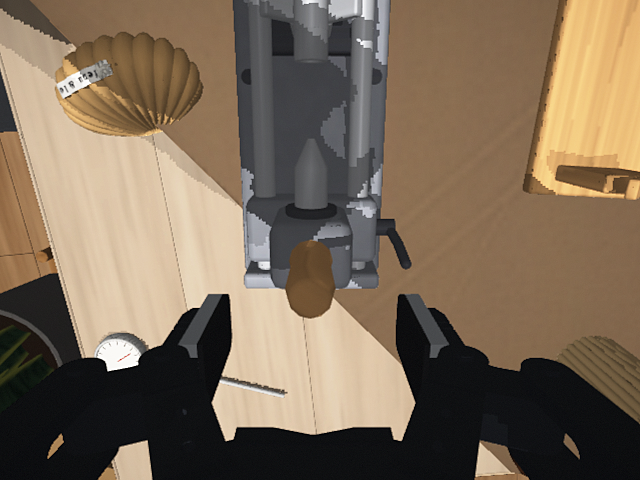

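The picture shows the handle at (310,280) between the fingers, with the cone at (313,180) in line with the bobbin's hollow end at (311,40).

```bash
python3 -m pendant '[[[-1.5,-2,-30,0,60],[0,0,-30,0,60],[0,0,0,0,60],[0,0,0,0,15],[0,0,0,0,15],[0,0,0,0,15],[0,0,0,0,15],[0,0,0,0,15]]]'; python3 -m pendant '[[[1.5,15,0,0,15],[1.5,15,0,0,15],[1.2,12,0,0,15],[0.8,8,0,0,15],[0,0,0,0,15]]]'
```

```text
time_s: 25.15
eef_pos: [0.4523, -0.2215, 0.1317]
eef_rot: [-0.0, 0.74, 0.673, -0.001]
wrist_force: [-7.1, 0.5, 9.0]
opening: 0.246
time_s: 25.78
eef_pos: [0.4572, -0.1714, 0.1318]
eef_rot: [0.0, 0.74, 0.673, -0.001]
wrist_force: [-8.6, -0.5, 9.4]
opening: 0.246
```

```bash
python3 -m pendant '[[[-1.5,5,0,0,15],[0.4,4,0,0,15],[0,0,0,0,15]]]'; python3 -m pendant '[[[0.3,3,0,0,15],[0,0,0,0,15]]]'; python3 -m pendant '[[[0.3,3,0,0,15],[0,0,0,0,15]]]';python3 -m pendant '[[[0.3,3,0,0,15],[0,0,0,0,15]]]'
```

```text
time_s: 26.15
eef_pos: [0.4579, -0.1642, 0.1318]
eef_rot: [0.003, 0.74, 0.672, -0.001]
wrist_force: [0.4, -7.0, 1.0]
opening: 0.246
time_s: 26.4
eef_pos: [0.4581, -0.1627, 0.1318]
eef_rot: [0.004, 0.74, 0.672, -0.002]
wrist_force: [-0.5, -13.3, -2.5]
opening: 0.244
time_s: 26.65
eef_pos: [0.4582, -0.1623, 0.1319]
eef_rot: [0.005, 0.74, 0.672, -0.003]
wrist_force: [-3.2, -24.2, -6.1]
opening: 0.244
time_s: 26.9
eef_pos: [0.4582, -0.1619, 0.1319]
eef_rot: [0.007, 0.74, 0.672, -0.005]
wrist_force: [-4.7, -35.4, -10.9]
opening: 0.242
```

It stops hard after 60 mm of travel, which fits the driver's stop if the slide started at about 15 mm. I'll ease the push slightly and verify.

```bash
python3 -m pendant '[[[0,-3,0,0,15],[0,0,0,0,15],[0,0,0,0,15]]]'
python3 - <<'E'
from h import *
look("scene","sc13.png",tips=["bobbin_spline","bobbin_bore","bobbin","tail_tip","tail_handle","wound_bobbin","driver_mouth","candle_short","seal_stamp","bottle","candle_clover"])
look("side","s13.png",tips=["bobbin","bobbin_bore","tail_tip","driver_mouth"])
look("wrist","w13.png",tips=["bobbin","bobbin_bore","tail_tip","driver_mouth"])
a=cv2.imread("pics/w13.png")[:300,200:440]; b=cv2.imread("pics/sc13.png")[200:330,220:400]; b0=cv2.imread("pics/sc12.png")[200:330,220:400]
b=cv2.resize(np.vstack([b0,b]),None,fx=2.3,fy=2.3,interpolation=2); a=cv2.resize(a,None,fx=1.6,fy=1.6)
m=np.zeros((600,800,3),np.uint8); m[:a.shape[0],:a.shape[1]]=a; m[:b.shape[0],384:384+b.shape[1]]=b[:600,:416]; cv2.imwrite("pics/m7.png",m)
E
```

```text
time_s: 27.28
eef_pos: [0.4582, -0.1622, 0.1318]
eef_rot: [0.005, 0.74, 0.672, -0.003]
wrist_force: [-5.1, -23.6, -4.8]
opening: 0.239
scene tip bobbin_spline 0.76 [486.6 136.2  93.6] [262. 240.]
scene tip bobbin_bore 0.8 [ 465.5 -107.6   94.8] [334. 274.]
scene tip bobbin 0.56 [474.2  12.8  94.4] [296. 257.]
scene tip tail_tip 0.92 [471.2 -96.7  94.1] [332. 272.]
scene tip tail_handle 0.56 [ 456.3 -162.   144. ] [353. 268.]
scene tip tail_handle 0.32 [672.  382.6   3.5] [238. 212.]
scene tip wound_bobbin 0.82 [678.4 154.5  84. ] [295. 210.]
scene tip driver_mouth 0.46 [483.8 117.6  92.5] [267. 243.]
scene tip candle_short 0.79 [ 695.3 -392.6   -0.7] [466. 291.]
scene tip seal_stamp 0.5 [ 604.4 -417.7   -0.7] [465. 315.]
scene tip bottle 0.73 [673.3 379.9   1.6] [239. 212.]
scene tip candle_clover 0.9 [553.4 417.8  -0.7] [206. 226.]
side tip bobbin 0.9 [476.2  11.6  98. ] [357. 252.]
side tip bobbin 0.42 [674.2 383.   -0.8] [238. 415.]
side tip bobbin_bore 0.88 [ 462.8 -109.3   97.5] [363. 225.]
side tip bobbin_bore 0.38 [ 694.  -394.4   -2. ] [288. 203.]
side tip tail_tip 0.93 [462.  -99.   92.3] [363. 229.]
side tip driver_mouth 0.6 [481.2 116.6  97.8] [355. 280.]
side tip driver_mouth 0.42 [556.9 420.1  -0. ] [303. 440.]
wrist tip bobbin_bore 0.62 [ 464.1 -109.1   93.6] [317. 156.]
```

View pics/m7.png

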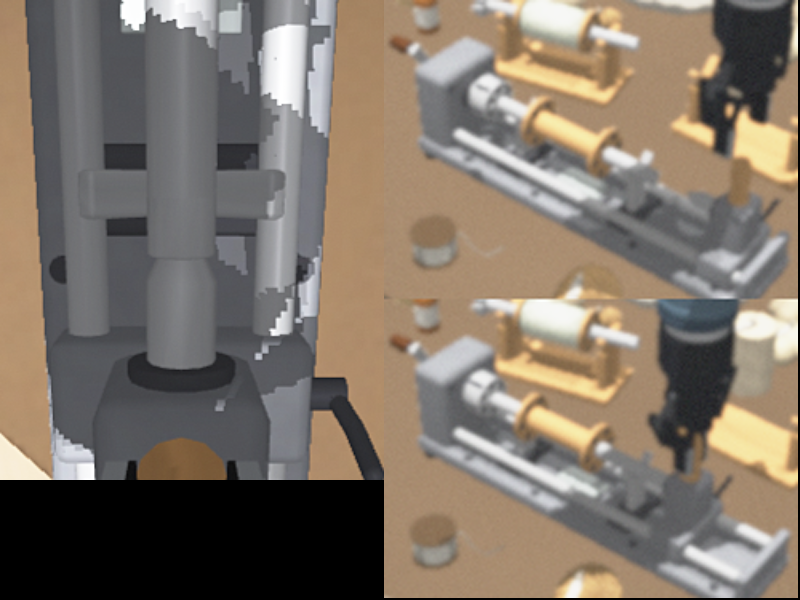

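The cone is seated in the bore and the driver mouth has moved back about 11 mm. The bobbin moved about 10 mm with it, the push is 24 N, and the bystanders haven't moved. Handing in.

```bash
python3 -c "
from h import *
print(order.hand_in())"
```

```text
the job is handed in; nothing more can be done
None
```

The empty bobbin is loaded in the winder, and I handed the job in with the gripper still pushing the tailstock at about 24 N. The clock read about 28 s when I handed in. The hand-in returned no verdict.

- **Meshing:** I turned the driver with its crank from 34° to about 59–60°, to match the bobbin's teeth at 58.9°. The first push on the crank moved it only 4°, because the arm gives under load, so I pushed a second time.
- **Laying in:** I laid the bobbin in both V rests and let go. With the fingers open I slid it home against the flange, until the driver's spring was felt at about 4.6 N.
- **Tailstock:** I gripped the handle and pushed until it stopped hard.

**Last checks:**
- The cone is visibly in the bore.
- The bobbin moved about 10 mm between home and the end, and the driver mouth moved back about 11 mm. I therefore take the driver to be at its stop.
- The wound bobbin, stamp, bottle and both candles read within a few millimetres of where they started.

**What disagreed or could not be read:**
- The tailstock moved only 60 mm, against the 73 mm expected from fully back. I put this down to it starting about 15 mm forward, which fits where its tip was first seen, but I could not read the slide directly.
- The final spline depth comes only from the trained networks, good to about 4 mm. The single-view readings of the bobbin scattered by 2–4 mm.

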